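# Unlock a tab-lock selector valve and turn it to its far stop

### The arm

A 7-joint arm with a two-finger parallel gripper is mounted at the origin on a cart in front of the work surface, level with it; the furniture and walls round the work are solid. World frame = base frame: x ahead of the robot, y to its left, z up, the work surface at z = 0. Lengths are in m, angles in rad, forces in N, time in s.
With the tool pointing down it reaches from about 0.4 to 0.925 m from the base axis. Payload 5.6 kg.
Tool frame: the origin (TCP) lies on the mounting face of the last link; the fingertips stand 173 mm ahead of it and the grasp point (between the pads) lies env.tcp_to_grasp ahead of it (env.tcp_to_grasp is the distance from the TCP to the grasp point, in m); z points along the fingers, y is the line along which they close (so a half turn about z gives the same grasp; the last joint's range is limited). The gripper opens to 85 mm and grips with 20 to 120 N. Pads are 22 mm wide; open, the fingers measure 114 mm over their backs; the gripper's body (76 mm by 85 mm) begins 54 mm behind the grasp point. The pads swing forward as they close: fully open they stand 13 mm farther back than shut.
Start: joints at [1.209, 0.468, -0.012, 1.603, 0.006, 1.071, -0.056], TCP at [0.204, -0.617, 0.405] pointing down, gripper open.
Joint ranges: [-2.53, 2.53], [-0.31, 2.02], [-1.57, 1.55], [0.28, 2.44], [-1.29, 4.43], [0.15, 1.84], [-2.92, 2.92]. Speed limits (rad/s): [2.57, 2.57, 3.14, 3.14, 3.14, 3.14, 3.14].

### API

Orientations are given as a unit quaternion [w, x, y, z].
In Python, from rig import env gives the robot as it stands. Calls block until the motion is done:
- env.reach(position, orientation): joint-space move of the TCP to a pose.
- env.line_to(position, speed=0.15, rotation=None, f_stop=None): straight line of the TCP; rotation=None keeps the orientation; speed is the mean speed in m/s. With f_stop (N) it stops when the force on the tool has changed by that much, and returns True; else False.
- env.set_joints(angles): joint-space move.
- env.gripper_to(opening, effort=None): finger opening in m; effort is the grip in N (None keeps the last); returns when the fingers have stopped.
- env.wait(seconds).
- env.inverse_kinematics(position, orientation): joint angles nearest the present ones, or None.
- env.sense(): the state.
- env.grab_frame(name): name is "side" or "top" or "wrist"; returns the picture (420x560x3 uint8, red, green, blue); there is no depth.
- env.get_calibration(name): a dict with "mtx" (3x3 intrinsics, pixels), "k1" (the pictures are not rectified: a ray, as slopes to the right and down, at radius r is drawn at 1 + k1 r^2 times it, then the intrinsics apply), "origin" and "orientation" of the camera in the world. Camera axes: x right, y down, z forward; pixel columns grow to the right and rows downward; lengths in m; the calibration is good to about 2 mm. A picture is of the moment at which its call begins: read the wrist's pose just before it. get_calibration takes no time and is no camera call; for the wrist camera it gives the pose at the moment of the call.
A pose or a line that the arm cannot do raises env.PlanningError and nothing moves.
- env.sign_off(): hands the job in; it is judged then, once.
The state is a dict: "clock": time; "qpos": joint angles; "joint_velocities": joint speeds; "joint_efforts": joint torques, N m; "position": TCP position; "tool_rot": TCP orientation; "contact_force": force on the tool from outside, world axes, zero at the start; "torque": the same for the moment, N m; "width": finger opening in m; "grip_force": force on a finger pad.
Only numpy, scipy, OpenCV 4.12 (cv2) and the standard library are available. Lean on these libraries where they do the work, as an engineer would, in place of code of your own. Each camera call takes 0.05 s, during which the arm holds its last target. There are 200 camera calls.

### The job

Open the valve that has the tab-lock selector: squeeze in the two release tabs so that the knob comes free, turn it anticlockwise (seen from above) until it comes up against its far stop, and let both tabs spring fully out there so that it is locked again; you may let go on the way and take a fresh grip. Then leave it. Do not turn the plain winged knob on the neighbouring valve, and do not push the beaker, the bottle or the timer about.

Things in the scene. Friction and masses are not known exactly. Their poses are not given: they have to be found in the camera images.
- tab_valve: Fixed grey block of the valve with the tab-lock selector, 150 (x) x 120 (y) x 45 mm high, two brass hose barbs at its +x end; origin at the centre of its underside, on the knob's axis. It may stand turned up to 0.6 rad either way. On it, round the knob, lies a low metal collar, up to 49 mm from the axis and 62 mm above the bench: stay above it.
- selector_grip (a point): Point on the axis of the tab-lock knob, 92 mm above the bench, the height to pinch it. The knob is black, upright, 42 x 42 mm, top 111 mm above the bench, with a grey ribbed tab on two opposite sides. The frame turns with the knob: z up, x from the axis to tab A, -x to tab B. It turns (friction about 0.12 N m) only while both tabs are pressed in well over 4 mm.
- tab_a_face (a point): Centre of the outer face of tab A, 87 mm above the bench. Tabs A and B are alike: upright flat pads 24 mm wide, 8 mm thick, from 64 to 110 mm above the bench; outer face 30 mm from the axis when out (60 mm across both), 23 mm when fully in (46 mm across both).
- tab_b_face (a point): Centre of the outer face of tab B, opposite tab A.
- selector (a joint): Knob angle, rad, anticlockwise from above positive; 0 at the start, locked. The far stop was set by hand: a hard stop met somewhere between 1.65 and 2.20 rad, felt as a steep rise of the turning moment (1 N m and more; a twist over 5 N m can shift it). There both tabs find notches and spring out. Between the notches, if let go, the tabs rest on the collar and the knob stays where it is.
- tab_a (a joint): Travel of tab A in m: 0 fully out (in a notch, locked), 0.004 resting on the collar between the notches, 0.007 fully pressed in towards the axis. The spring needs about 6 N to start and 13 N to press fully.
- tab_b (a joint): Travel of tab B in m, like tab A, on the other side of the knob.
- plain_grip (a point): Point on the axis of the neighbouring valve's knob, 92 mm above the bench: a black bar 64 x 18 mm (along this frame's x), top 107 mm above the bench, without tabs, on a block like the other. To be left alone.
- plain_knob (a joint): Angle of the plain winged knob in rad, 0 at the start; to be left there.
- beaker_01_mid (a point): Centre of the loose glass beaker, 68 mm across and 75 mm high, standing near the front edge. To be left alone.
- reagent_bottle_mid (a point): Centre of the loose glass bottle, 56 mm across and 110 mm high, standing behind the valves. To be left alone.
- timer_mid (a point): Centre of the loose flat bench timer, 66 x 62 x 22 mm, behind the valves. To be left alone.

How it is judged:
By the outcome, as a careful person would: the job done as asked, in the order asked, and still so for the second after the job is handed in, with the robot touching nothing.
It also fails if it takes over 64 s, if anything falls off the work surface, if the arm or the gripper's body presses on something with over 40 N, if the wrist force passes 120 N, or if a joint passes its speed limit or range.

## Working session

There is one attempt and no reset: what is moved stays moved. The work goes in short steps, each a Python script; the robot and the scene stay as the last script left them, time stands still between calls to the robot, and variables do not carry over. Pictures are saved under pics/ and viewed, at most 10 in all, crops included, and the job is handed in when it is done.

```bash
mkdir -p pics; ls
python3 - <<'E'
from rig import env
import cv2,numpy as np
print(env.tcp_to_grasp, env.sense())
for n in("top","side"):
    im=env.grab_frame(n); cv2.imwrite(f"pics/{n}0.png",im[:,:,::-1]); 
    print(n,env.get_calibration(n))
E
```

```text
pics
0.1547 {'clock': 0.0, 'qpos': array([ 1.20900613,  0.46838234, -0.0115958 ,  1.60365722,  0.00599614,
        1.07138242, -0.05628894]), 'joint_velocities': array([-3.11131804e-04,  6.40873810e-04,  3.81062135e-04,  2.28838543e-04,
        7.62808555e-04, -2.53454845e-05,  3.97518842e-04]), 'joint_efforts': array([-5.29982608e-04, -5.32398283e+01,  2.10179645e-02, -2.51312417e+01,
        1.13293427e-02,  7.65373057e-03,  2.22747154e-06]), 'position': array([ 0.20359196, -0.61701903,  0.40372078]), 'tool_rot': array([-8.74031581e-04,  9.87327905e-01,  1.58690901e-01, -2.03682734e-04]), 'contact_force': array([0.47383663, 0.3187408 , 0.49579293]), 'torque': array([ 0.03807831, -0.01763141, -0.00177659]), 'grip_force': 0.0, 'width': 0.08531010389990822}
top {'mtx': array([[425.96107119,   0.        , 271.05665738],
       [  0.        , 425.96107119, 218.56406649],
       [  0.        ,   0.        ,   1.        ]]), 'k1': -0.11203819740720691, 'origin': array([ 0.53694706, -0.03042604,  0.99497621]), 'orientation': array([-0.02952656,  0.70752406, -0.70594914,  0.01317972])}
side {'mtx': array([[486.07585629,   0.        , 279.31877975],
       [  0.        , 486.07585629, 204.35971968],
       [  0.        ,   0.        ,   1.        ]]), 'k1': -0.13108359169472583, 'origin': array([ 0.67160879, -0.78517422,  0.5901298 ]), 'orientation': array([-0.47238607,  0.87966385,  0.05296035, -0.01543089])}
```

View pics/top0.png

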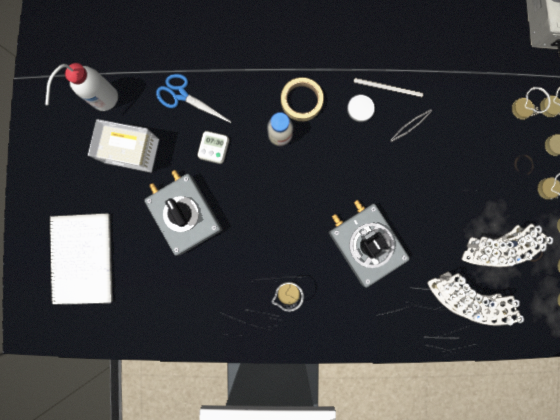

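View pics/side0.png

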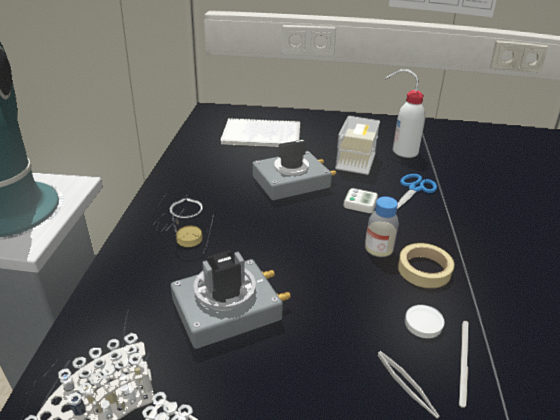

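The top view shows the tab-lock valve at about (370,245), with the knob top near (377,242) and collar near (372,247). The winged knob is at (178,212), the beaker at (289,295) and the bottle at (280,128). In the side view the tab knob is at (225,275). Next I'll locate it and take wrist views from close by.

```bash
cat > h.py <<'E'
import numpy as np,cv2
from scipy.spatial.transform import Rotation as R
from rig import env
def rot(q): return R.from_quat(q,scalar_first=True)
def ray(c,uv):
    d=(np.array(uv,float)-c["mtx"][:2,2])/c["mtx"][[0,1],[0,1]]
    s=d.copy()
    for _ in range(20): s=d/(1+c["k1"]*(s@s))
    return c["origin"],rot(c["orientation"]).apply([*s,1])
def plane(c,uv,z):
    o,d=ray(c,uv); return o+d*(z-o[2])/d[2]
def tri(obs):
    A=np.zeros((3,3));b=np.zeros(3)
    for c,uv in obs:
        o,d=ray(c,uv); d=d/np.linalg.norm(d); P=np.eye(3)-np.outer(d,d); A+=P;b+=P@o
    p=np.linalg.solve(A,b)
    res=[np.linalg.norm(np.cross(p-ray(*x)[0],ray(*x)[1]/np.linalg.norm(ray(*x)[1]))) for x in obs]
    return p,res
def down(a): # tool y (closing line) at world angle a, z down
    y=np.array([np.cos(a),np.sin(a),0]);z=np.array([0,0,-1.])
    return R.from_matrix(np.c_[np.cross(y,z),y,z]).as_quat(scalar_first=True)
def snap(n,name):
    c=env.get_calibration(n); im=env.grab_frame(n)[:,:,::-1].copy(); cv2.imwrite(f"pics/{name}.png",im)
    import pickle; pickle.dump(c,open(f"pics/{name}.pkl","wb")); return c,im
E
python3 - <<'E'
from h import *
c=env.get_calibration("top"); k=plane(c,(376,242),.111); print("knob",k,"collar",plane(c,(372,246),.062))
im=cv2.imread("pics/top0.png"); m=(im.min(2)>60).astype(np.uint8); m[:,:325]=0;m[:,415:]=0;m[:195]=0;m[295:]=0
ct=max(cv2.findContours(m,0,2)[0],key=cv2.contourArea); 
r=cv2.minAreaRect(ct); print(r); print([plane(c,p,.045).round(3) for p in cv2.boxPoints(r)])
print("tri",tri([(c,(376,242)),(env.get_calibration("side"),(224,261))]))
w=env.get_calibration("wrist"); s=env.sense()
T=rot(s["tool_rot"]); print("cam in tool",T.inv().apply(w["origin"]-s["position"]),T.inv().apply(rot(w["orientation"]).apply([0,0,1])),T.as_matrix().round(2))
for a in np.arange(-3.1,3.2,.4):
    q=env.inverse_kinematics([k[0],k[1],.092+env.tcp_to_grasp],down(a)); print(round(a,1),None if q is None else np.round(q,2))
E
```

```text
knob [ 0.54199026 -0.22795285  0.111     ] collar [ 0.53352096 -0.2299968   0.062     ]
((365.92242431640625, 240.65707397460938), (79.13086700439453, 54.79676818847656), 57.2647705078125)
[array([ 0.586, -0.121,  0.045]), array([ 0.653, -0.225,  0.045]), array([ 0.504, -0.32 ,  0.045]), array([ 0.439, -0.216,  0.045])]
tri (array([ 0.53984478, -0.2290759 ,  0.10805556]), [np.float64(0.0022099253545182383), np.float64(0.002209925354518212)])
cam in tool [ 0.08078421 -0.00036026  0.02959727] [-3.15088200e-01 -4.70997038e-04  9.49062276e-01] [[ 0.95  0.31 -0.  ]
 [ 0.31 -0.95  0.  ]
 [-0.   -0.   -1.  ]]
-3.1 [ 0.19  0.57  0.2   1.88 -0.17  0.71 -2.62]
-2.7 [ 0.25  0.57  0.11  1.87 -0.09  0.71 -2.28]
-2.3 [ 0.31  0.57  0.04  1.87 -0.03  0.71 -1.93]
-1.9 [ 0.38  0.57 -0.06  1.86  0.05  0.71 -1.6 ]
-1.5 [ 0.45  0.57 -0.15  1.86  0.12  0.72 -1.26]
-1.1 [ 0.52  0.58 -0.23  1.85  0.19  0.73 -0.92]
-0.7 [ 0.57  0.59 -0.3   1.85  0.25  0.74 -0.57]
-0.3 [ 0.63  0.61 -0.38  1.85  0.32  0.75 -0.22]
0.1 [ 0.69  0.62 -0.45  1.84  0.38  0.76  0.13]
0.5 [ 0.74  0.64 -0.52  1.84  0.44  0.78  0.48]
0.9 [ 0.75  0.64 -0.54  1.84  0.45  0.78  0.87]
1.3 [ 0.78  0.66 -0.58  1.84  0.49  0.8   1.24]
1.7 [ 0.82  0.68 -0.64  1.83  0.54  0.81  1.6 ]
2.1 [ 1.19  1.11 -1.34  1.81  1.16  1.26  1.59]
2.5 [ 1.19  1.11 -1.34  1.81  1.16  1.26  1.99]
2.9 [ 0.14  0.57  0.26  1.88 -0.22  0.71 -2.86]
```

Run:
```python
from h import *
for i,a in enumerate((0.2,-1.4)):
    env.reach([.540,-.229,.42],down(a)); env.wait(.3); c,im=snap("wrist",f"w{i}"); print(env.sense()["clock"],env.sense()["position"],env.sense()["qpos"].round(2))
cv2.imwrite("pics/w01.png",np.hstack([cv2.resize(cv2.imread(f"pics/w{i}.png")[:, 80:480],(400,420)) for i in (0,1)]))
```

```text
2.3167 [ 0.53988302 -0.22937313  0.4199733 ] [ 0.74  0.4  -0.51  1.72  0.22  1.08  0.36]
4.0 [ 0.5399757  -0.2290793   0.41997698] [ 0.5   0.36 -0.2   1.74  0.08  1.05 -1.13]
```

View pics/w01.png

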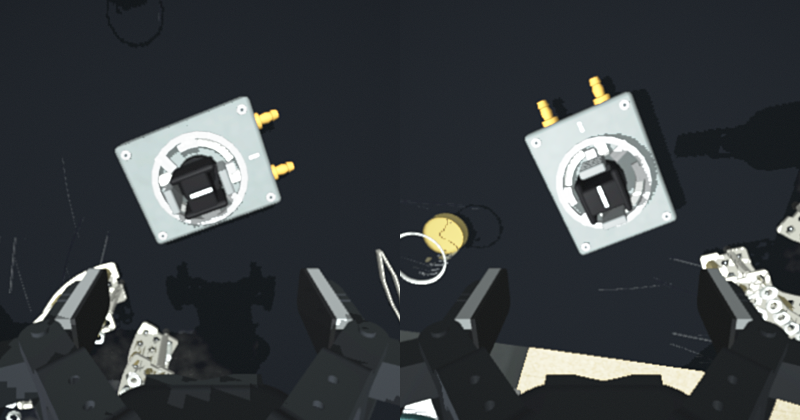

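The wrist views show the knob at about (280,192) full-frame in w0 and (283,192) in w1, with a white index line on its top. I need to zoom in to see the tabs.

Run:
```python
import cv2,numpy as np
a=cv2.imread("pics/w0.png")[130:230,230:330];b=cv2.imread("pics/w1.png")[130:230,230:330]
o=np.hstack([cv2.resize(x,(400,400),interpolation=cv2.INTER_CUBIC) for x in(a,b)])
o=np.clip(255*(o/255.)**.5,0,255).astype(np.uint8)
cv2.imwrite("pics/z01.png",o)
```

```text
(no output)
```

View pics/z01.png

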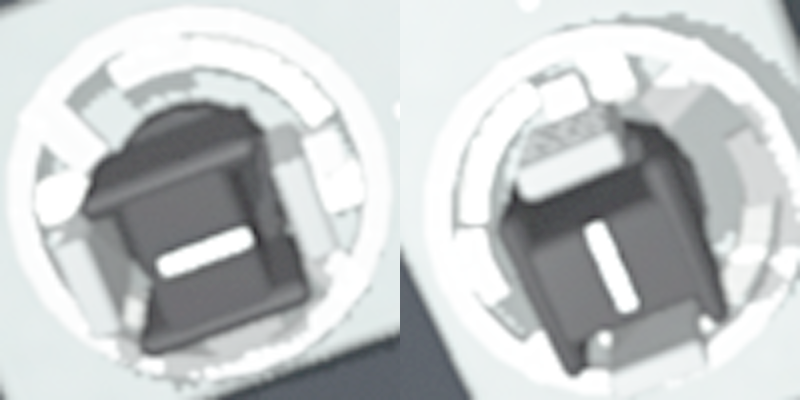

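The zoom shows tabs at (85,275) and (305,205) on the left, and (570,165) and (655,360) on the right. They lie along the direction of the white line.

Run:
```python
from h import *
import pickle
C=[pickle.load(open(f"pics/w{i}.pkl","rb")) for i in(0,1)]
f=lambda i,u,v:(C[i],(230+(u-400*i-1.5)/4,130+(v-1.5)/4))
# white-line blob by mask
ends=[]
for i in(0,1):
    im=cv2.imread(f"pics/w{i}.png"); m=(im.min(2)>150).astype(np.uint8)
    n,l,s,ce=cv2.connectedComponentsWithStats(m)
    j=min((j for j in range(1,n) if 30<s[j,4]<400),key=lambda j:np.hypot(*(ce[j]-[280.5,192])))
    pts=np.argwhere(l==j)[:,::-1].astype(np.float32); vx,vy,x,y=cv2.fitLine(pts,2,0,.01,.01).ravel(); print(s[j],ce[j],vx,vy)
    ends.append((C[i],tuple(ce[j]),(ce[j][0]+5*vx,ce[j][1]+5*vy)))
p,r=tri([e[:2] for e in ends]); print("line mid",p,r)
for e in ends:
    d=plane(e[0],e[2],p[2])-plane(e[0],e[1],p[2]); print("dir",np.arctan2(d[1],d[0]))
print("tab1",tri([f(0,305,205),f(1,570,165)])); print("tab2",tri([f(0,85,275),f(1,655,360)]))
print("other pairing", tri([f(0,85,275),f(1,570,165)])[1])
for i in (0,1): # collar outer ring / block
    im=cv2.imread(f"pics/w{i}.png"); g=im.min(2); m=(g>70).astype(np.uint8); m[260:]=0
    ct=max(cv2.findContours(m,0,2)[0],key=cv2.contourArea); b=cv2.boxPoints(cv2.minAreaRect(ct))
    P=np.array([plane(C[i],q,.045)[:2] for q in b]); print("block",P.round(4).tolist())
    for z in (.111,): print("ctr",plane(C[i],ends[i][1],z))
```

```text
[270 187  23  12 124] [280.98387097 192.50806452] 0.93774664 -0.34732008
[277 186  12  22 124] [282.36290323 196.37096774] 0.39484555 0.91874754
line mid [ 0.53729796 -0.22831095  0.11341854] [np.float64(5.0793365188862765e-05), np.float64(5.079336518883055e-05)]
dir 0.5657314503004067
dir -2.581449616361425
tab1 (array([ 0.55706726, -0.21554432,  0.10675754]), [np.float64(0.0003533580426957857), np.float64(0.0003533580426958266)])
tab2 (array([ 0.51177765, -0.2434181 ,  0.09860637]), [np.float64(0.00015820348005892747), np.float64(0.00015820348005902524)])
other pairing [np.float64(0.02522581694146022), np.float64(0.025225816941460276)]
block [[0.44, -0.217], [0.583, -0.1268], [0.6553, -0.2217], [0.5011, -0.3284]]
ctr [ 0.53744528 -0.22895156  0.111     ]
block [[0.5935, -0.126], [0.6498, -0.2273], [0.5051, -0.3208], [0.433, -0.2068]]
ctr [ 0.53654911 -0.22846916  0.111     ]
```

Run:
```python
from h import *
q=down(0.563-np.pi); x,y=.5365,-.229
def st(t):
    s=env.sense(); print(t,round(s["clock"],2),s["position"].round(4),"F",s["contact_force"].round(1),"M",s["torque"].round(2),"w",round(s["width"],4),"g",round(s["grip_force"],1),"q",s["qpos"].round(3))
env.reach([x,y,.32],q); st("above")
hit=env.line_to([x,y,.092+env.tcp_to_grasp],speed=.08,f_stop=8); print(hit); st("down")
if not hit:
    env.gripper_to(.064,20); st("64")
    env.gripper_to(.040,20); env.wait(.3); st("20N")
    env.gripper_to(.040,60); env.wait(.3); st("60N")
snap("side","s1"); im=cv2.imread("pics/s1.png")[180:350,120:330]; cv2.imwrite("pics/s1c.png",cv2.resize(im,None,fx=2.8,fy=2.8))
```

```text
above 5.03 [ 0.5368 -0.229   0.3203] F [-0.1 -0.7  0.8] M [-0.03 -0.06  0.04] w 0.0856 g 0.0 q [ 0.33   0.455  0.021  1.842 -0.012  0.844 -2.221]
False
down 6.09 [ 0.5368 -0.2291  0.2472] F [0.1 0.1 0.5] M [0.04 0.   0.  ] w 0.0856 g 0.0 q [ 0.332  0.56   0.018  1.878 -0.015  0.703 -2.22 ]
64 6.44 [ 0.5366 -0.229   0.247 ] F [ 1.  -0.   0.6] M [-0.04 -0.02  0.  ] w 0.0641 g 0.0 q [ 0.332  0.56   0.018  1.879 -0.015  0.703 -2.22 ]
20N 7.08 [ 0.5361 -0.2298  0.2484] F [-5.1  0.7 14.1] M [0.05 1.17 0.09] w 0.0441 g 18.9 q [ 0.333  0.558  0.019  1.878 -0.014  0.706 -2.22 ]
60N 7.59 [ 0.5362 -0.2298  0.2493] F [-8.3  0.9 19.9] M [0.18 1.75 0.08] w 0.0414 g 47.9 q [ 0.333  0.556  0.019  1.878 -0.014  0.707 -2.22 ]
```

View pics/s1c.png

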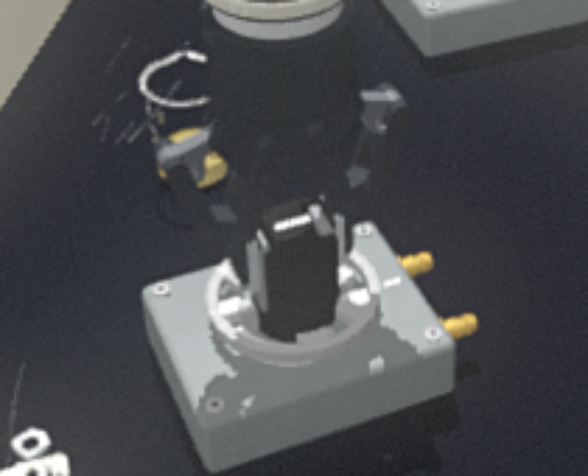

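The crop shows the white index line at (292,222) and the tabs at (255,270) and (340,235). The fingers are too dark to make out, so I'll brighten the crop and project where the tips should be.

Run:
```python
from h import *
import pickle
c=pickle.load(open("pics/s1.pkl","rb"))
im=cv2.imread("pics/s1.png")
im=np.clip(255*(im/255.)**.4,0,255).astype(np.uint8)[180:350,120:330]; im=cv2.resize(im,None,fx=2.8,fy=2.8,interpolation=cv2.INTER_CUBIC)
def proj(p):
    s=rot(c["orientation"]).inv().apply(np.array(p)-c["origin"]); s=s[:2]/s[2]; s=s*(1+c["k1"]*(s@s))
    return s*c["mtx"][[0,1],[0,1]]+c["mtx"][:2,2]
d=np.array([np.cos(.563),np.sin(.563)]); x=np.array([.5362,-.2298])
for sg in(1,-1):
    for z in(.076,.11): 
        u=(proj([*(x+sg*.023*d),z])-[120,180])*2.8; print(sg,z,u); cv2.circle(im,tuple(u.astype(int)),3,(0,0,255) if z<.1 else(0,255,0),-1)
cv2.imwrite("pics/s1d.png",im)
```

```text
1 0.076 [329.23213597 259.65408807]
1 0.11 [327.56915013 213.13466696]
-1 0.076 [251.97589106 282.46947459]
-1 0.11 [248.17087267 235.59413464]
```

View pics/s1d.png

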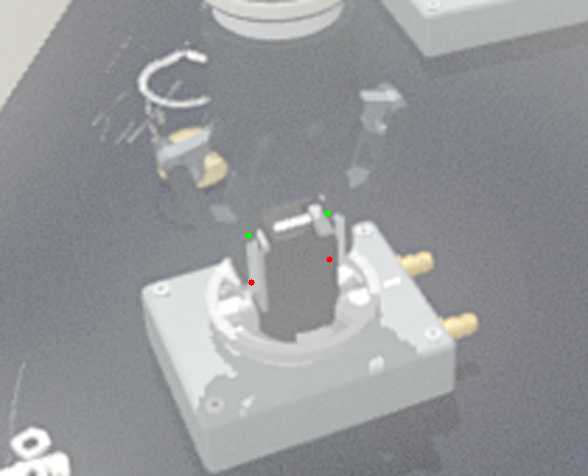

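In the brightened crop the expected tip positions (red, (251,282) and (329,260)) fall at the tabs, but the dark fingers are still hard to separate. I'll compare with the earlier frame.

Run:
```python
import cv2,numpy as np
o=[]
for n in("side0","s1"):
    im=cv2.imread(f"pics/{n}.png")[225:315,180:270].astype(float); im=np.clip(255*(im/255)**.45,0,255).astype(np.uint8)
    o.append(cv2.resize(im,(400,400),interpolation=cv2.INTER_CUBIC))
cv2.imwrite("pics/cmp.png",np.hstack(o))
```

```text
(no output)
```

View pics/cmp.png

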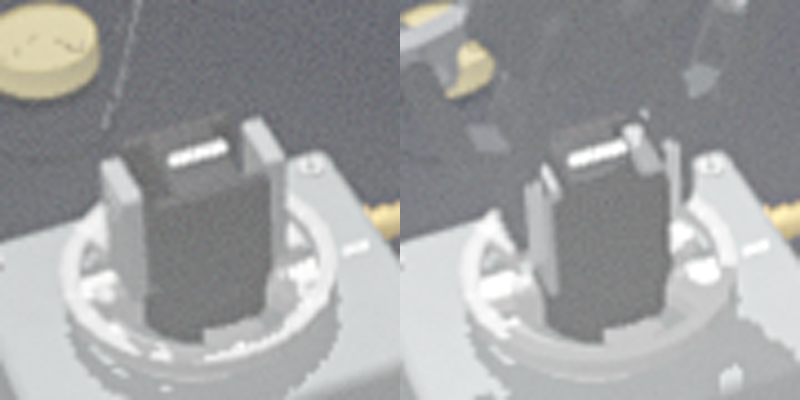

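The comparison shows both tabs pushed in (tops at about (550,180) and (640,150)), with thin pads outside them. The grip is good, so I'll turn.

Run:
```python
from h import *
s0=env.sense(); q0=s0["qpos"].copy(); m0=s0["torque"][2]
t=0;prev=0
while t<2.3:
    t+= .15 if t<1.45 else .025
    q=q0.copy(); q[6]+=t; env.set_joints(q)
    s=env.sense(); dm=s["torque"][2]-m0
    F=s["contact_force"]
    print(round(t,3),"act",round(s["qpos"][6]-q0[6],3),"dM",round(dm,2),"F",F.round(1),"w",round(s["width"],4),"t",round(s["clock"],1))
    if abs(dm)>1.2 or np.linalg.norm(F)>60: break
```

```text
0.15 act 0.147 dM 0.06 F [-1.5  0.8  2.5] w 0.0406 t 7.9
0.3 act 0.295 dM 0.09 F [-2.1  1.2  5. ] w 0.0409 t 8.2
0.45 act 0.445 dM 0.03 F [-2.6  0.8  5.3] w 0.0406 t 8.4
0.6 act 0.595 dM 0.03 F [-2.9  0.9  5. ] w 0.0408 t 8.7
0.75 act 0.745 dM 0.04 F [-3.4 -0.4  4.6] w 0.0404 t 9.0
0.9 act 0.895 dM 0.04 F [-2.4  0.8  5.9] w 0.0404 t 9.2
1.05 act 1.046 dM 0.03 F [-2.6  0.9  5.3] w 0.0407 t 9.5
1.2 act 1.195 dM 0.04 F [-3.3  0.5  4.8] w 0.0407 t 9.8
1.35 act 1.345 dM 0.01 F [-1.6  0.8  5.7] w 0.0408 t 10.0
1.5 act 1.495 dM 0.01 F [-2.7 -0.3  4.9] w 0.041 t 10.3
1.525 act 1.52 dM -0.04 F [-2.3  0.5  5.4] w 0.0412 t 10.6
1.55 act 1.545 dM -0.01 F [-3.3  0.4  4.9] w 0.0407 t 10.8
1.575 act 1.57 dM -0.11 F [-2.6 -0.3  4.4] w 0.0408 t 11.1
1.6 act 1.595 dM -0.06 F [-3.2  0.3  5. ] w 0.0409 t 11.3
1.625 act 1.62 dM -0.1 F [-2.3  0.3  5. ] w 0.041 t 11.6
1.65 act 1.645 dM -0.06 F [-2.4 -0.4  4.9] w 0.0408 t 11.8
1.675 act 1.67 dM -0.05 F [-2.4  1.   5.3] w 0.0405 t 12.1
1.7 act 1.695 dM -0.05 F [-2.9  0.1  5.6] w 0.0409 t 12.3
1.725 act 1.72 dM -0.05 F [-2.7  0.4  5.2] w 0.0409 t 12.6
1.75 ac
[... 170 characters left out ...]
825 act 1.82 dM -0.04 F [-3.7  0.1  4.9] w 0.0405 t 13.6
1.85 act 1.845 dM -0.11 F [-1.9  0.1  4.6] w 0.0409 t 13.8
1.875 act 1.87 dM -0.08 F [-2.5  1.   5.7] w 0.0408 t 14.1
1.9 act 1.895 dM -0.01 F [-1.5  0.7  5.6] w 0.0406 t 14.3
1.925 act 1.92 dM -0.04 F [-2.1  0.4  4.8] w 0.0413 t 14.6
1.95 act 1.945 dM -0.06 F [-2.5  0.2  5.1] w 0.0407 t 14.8
1.975 act 1.97 dM -0.06 F [-2.6  1.2  4.7] w 0.0408 t 15.1
2.0 act 1.995 dM -0.08 F [-3.4  0.3  5.2] w 0.0406 t 15.3
2.025 act 2.02 dM -0.1 F [-2.8  0.2  5.7] w 0.041 t 15.6
2.05 act 2.045 dM -0.04 F [-2.7  0.7  5.7] w 0.0408 t 15.8
2.075 act 2.069 dM -0.69 F [-1.9  1.2  5.5] w 0.0407 t 16.1
2.1 act 2.092 dM -1.5 F [-2.6  1.7  5.3] w 0.0406 t 16.3
```

A steep rise at about 2.06 rad marks the stop. I'll let go there, rise, and look.

Run:
```python
from h import *
s=env.sense(); q=s["qpos"].copy(); q[6]-=.012; env.set_joints(q); print(env.sense()["torque"])
env.gripper_to(.085,60); env.wait(.3); s=env.sense(); print(s["width"],s["contact_force"],s["torque"])
p=s["position"].copy(); p[2]=.40; env.line_to(p,speed=.12); env.wait(.3); s=env.sense(); print(s["clock"],s["position"])
c,w=snap("wrist","w2"); c2,sd=snap("side","s2")
f=lambda im,r:cv2.resize(np.clip(255*(im[r]/255.)**.5,0,255).astype(np.uint8),(400,400),interpolation=cv2.INTER_CUBIC)
cv2.imwrite("pics/end.png",np.hstack([f(w,np.s_[120:230,225:335]),f(sd,np.s_[225:315,180:270])]))
```

```text
[ 0.26001173  0.33673632 -0.89972937]
0.08484692829170125 [ 0.25813113  0.14812532 -0.06093348] [-0.00055599 -0.00581576  0.02761689]
19.0667 [ 0.53592126 -0.23013959  0.39963495]
```

View pics/end.png

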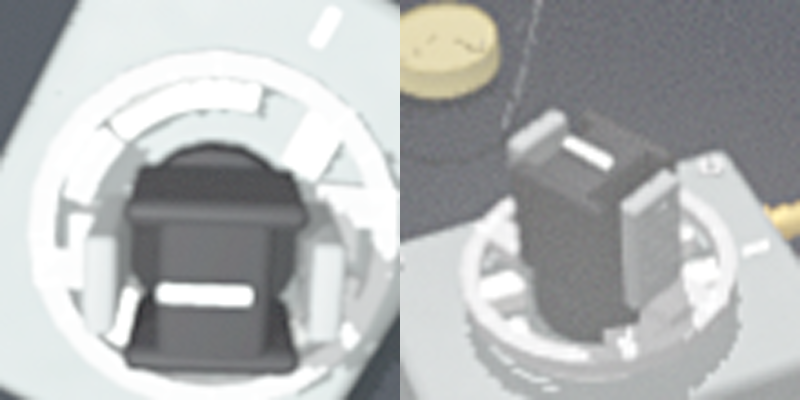

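The wrist view shows both tab tops at (100,285) and (325,290). They span about 255 px against 100 px for a 24 mm tab, which is about 61 mm across, so both are fully out. The side view agrees and nothing else has moved. Handing in.

Run:
```python
from rig import env
print(env.sign_off())
```

```text
the job is handed in; nothing more can be done
None
```

The tab-lock valve is open: the knob was turned anticlockwise to its far stop at about 2.06 rad, both tabs have sprung out in the notches, and the job was handed in about 19 s in, with the arm clear and nothing else touched.

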